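# Hold a sticking rim lock open with its key

### The arm

A 7-joint arm with a two-finger parallel gripper is mounted at the origin on a cart in front of the work surface, level with it; the furniture and walls round the work are solid. World frame = base frame: x ahead of the robot, y to its left, z up, the work surface at z = 0. Lengths are in m, angles in rad, forces in N, time in s.
With the tool pointing down it reaches from about 0.4 to 0.875 m from the base axis. Payload 19.3 kg.
Tool frame: the origin (TCP) lies midway between the tips of the shut fingers; the grasp point (between the pads) lies 19 mm behind it; z points along the fingers, y is the line along which they close (so a half turn about z gives the same grasp; the last joint's range is limited). The gripper opens to 85 mm and grips with 20 to 120 N. Pads are 22 mm wide; open, the fingers measure 114 mm over their backs; the gripper's body (76 mm by 85 mm) begins 54 mm behind the grasp point. The pads swing forward as they close: fully open they stand 13 mm farther back than shut.
Start: joints at [-1.417, 0.521, -0.036, 1.599, 0.021, 1.021, -0.113], TCP at [0.139, 0.609, 0.231] pointing down, gripper open.
Joint ranges: [-2.91, 2.91], [-0.3, 2.13], [-1.5, 1.42], [0.17, 2.43], [-1.26, 4.41], [0.16, 1.93], [-2.52, 2.52]. Speed limits (rad/s): [1.89, 1.89, 2.39, 2.39, 3.01, 3.01, 3.01].

### API

Orientations are given as [roll, pitch, yaw] about the fixed x, y, z axes, in that order (R = Rz(yaw) Ry(pitch) Rx(roll)).
In Python, from workcell import bot gives the robot as it stands.
- The arm moves only by the tool move_arm, never from a script. Its argument "moves" is a list that holds one entry, the list of rows, each a list of 7 numbers: the opening, from 0 (shut) to 1 (fully open), then the shift along the tool's x, y, z in units of 1000 mm (1.0 is 1000 mm), then the turn, a rotation vector about the tool's x, y, z in units of 2 pi rad (1.0 is 2 pi rad). A call has 1 to 5 rows; each row is the pose to reach, as a shift and turn from the pose commanded when the call began, along the tool's axes at that moment, turning the shorter way round; what a row does not reach only later rows make up. A row lasts 1/10 s, in which the tool goes at most 50 mm and 8.59 degrees, less where a joint would pass 70% of its speed; a pose out of reach is approached as far as the arm can. A call with a number of a shift or a turn outside -1 to 1 is refused whole. A call with a gripper value outside its range is refused whole. The fingers move at their own pace and stop on an object; "force" is the grip in N (left out, the last holds). Time passes only in rows, so rows that repeat a pose let the fingers close. It gives the time, the measured TCP pose, the force, the opening and the grip force at its end, in the units of the state.
- bot.observe(): the state, without advancing time (a new reading comes with each control period).
- bot.grab_frame(name): name is "scene" or "top" or "wrist"; returns the picture (384x512x3 uint8, red, green, blue); there is no depth.
- bot.camera_params(name): a dict with "vertical_fov" (degrees; the focal length in pixels is half the picture's height over the tangent of half this angle, whatever the lens; pixels are square), "cx", "cy" (the principal point, pixels), "R" (3x3) and "t" (3): a world point X has camera coordinates R X + t. Camera axes: x right, y down, z forward; pixel columns grow to the right and rows downward; lengths in m; the calibration is good to about 2 mm. A picture is of the moment at which its call begins: read the wrist's pose just before it. camera_params takes no time and is no camera call; for the wrist camera it gives the pose at the moment of the call.
- bot.job_done(): hands the job in; it is judged then, once.
The state is a dict: "clock": time; "qpos": joint angles; "qd": joint speeds; "joint_efforts": joint torques, N m; "position": TCP position; "tool_rot": TCP orientation; "force": force on the tool from outside, world axes, zero at the start; "moment": the same for the moment, N m; "grip_width": finger opening in m; "finger_force": force on a finger pad.
Only numpy, scipy, OpenCV 4.12 (cv2) and the standard library are available. Lean on these libraries where they do the work, as an engineer would, in place of code of your own. Each camera call takes 0.05 s, during which the arm holds its last target. There are 200 camera calls.

### The job

I have just put this rim lock on the little cabinet door and want to try its keep: take the double-bitted key out of the wooden block, push it fully home in the door's keyhole (the lock is sticky, so the key may need a wiggle to go in) and turn it a quarter turn clockwise, to the stop, so that the latch bolt draws in. The latch is sprung, so finish still gripping the key and holding it turned; do not let go, and leave the loose things on the bench where they are.

Things in the scene. Friction and masses are not known exactly. Their poses are not given: they have to be found in the camera images.
- key_grip (a point): Centre of the bow (flat head) of the loose steel key (94 mm long, about 0.09 kg), which starts upright, bow up, in a slot near the -y end of the wooden block. The bow is a rounded plate 8 mm thick (key x), 36 mm wide (key y), 30 mm high; take it from above across the 8 mm. z points up along the key's axis. Below this point on the axis: collar underside at 35 mm, tip at 79 mm.
- key_tip (a point): Lower end of the key, on its axis; same axes. The shank is 6 mm round. The double bit lies in the plane of the bow: 26 mm wide (key y), 5 mm thick (key x), on the lowest 14 mm, rounded underneath. The key fits the lock either way round (half turn about z).
- key_collar (a point): Point on the key's axis at the underside of its collar (a 16 mm disc, 4 mm thick), 44 mm above the tip. The collar rests on the block's top at the start and lands on the keyhole's plate when the key is fully home. Same axes as the key.
- key_block: Fixed hardwood block 56 x 124 x 50 mm, origin at the centre of its underside, z up. The key's slot runs along its y at y = -34 mm, 47 mm deep; lift the key straight up at least 50 mm to clear it. Drills and punches up to 40 mm above the block's top stand in its +y half.
- keyhole (a point): Centre of the keyhole at the top of its steel plate (34 x 66 mm), 59 mm above the bench, in the near side bar of a small fixed wooden door, 150 x 220 mm, lying face up on rubber pucks. z up. The hole is an upright slot 28.5 mm along y, 8.5 mm along x, 23 mm deep: the key turns no more than 0.13 rad in it until its bits are below. 13 mm down, two sprung sticking levers resist with some 5 to 10 N.
- follower_slot (a point): Top of the hidden slot (6.5 x 28.5 mm, along this point's y) of the follower, 25 mm below the plate's top on the keyhole's axis. It sticks 0.2 to 0.3 rad clockwise of the keyhole, so the key, pushed straight, jams 15 to 20 mm short of home. Twist it about 0.15 rad clockwise and back a few times under light (about 10 N) downward pressure, and it drops in, bringing the follower into line.
- lock_follower (a joint): Turn of the lock's follower inside the door about the upright keyhole axis, rad: 0 = its slot in line with the keyhole, grows clockwise seen from above, stop at 1.4 (a quarter turn). Starts stuck at 0.2 to 0.3. Sprung: turning takes 0.15 to 0.3 N m and it returns if let go. The key has play in it and leads it by 0.1 to 0.2 rad.
- latch_bolt (a joint): Travel of the steel latch bolt (22 mm wide) that sticks out of the door's edge toward the robot, m: 0 = out, about 0.0112 = drawn in. Driven by the follower, 8 mm per rad.
- chisel_a: Loose chisel with wooden handle, 248 mm long, lying in front of the door. Leave alone.
- box_keep: Loose dark steel box keep of the lock, 26 x 70 x 25 mm, lying in front of the block. Leave alone.
- chisel_b: Loose chisel with black handle, 248 mm long, lying behind the door and block. Leave alone.
Things that resemble listed ones, but are neither listed nor needed, are in the scene too. There is more than one size of the part that bears key_grip; the job needs the smaller.

How it is judged:
By the outcome, as a careful person would: the job done as asked, in the order asked, and still so for the second after the job is handed in, while the arm keeps its last pose, push and grip.
It also fails if it takes over 42 s, if anything falls off the work surface, if the arm or the gripper's body presses on something with over 40 N, if the wrist force passes 120 N, or if a joint passes its speed limit or range.

## Working session

There is one attempt and no reset: what is moved stays moved. The work goes in short steps, Python scripts to look and compute and a tool call to move; the robot and the scene stay as the last step left them, time stands still between calls to the robot, and variables do not carry over. Pictures are saved under pics/ and viewed, at most 10 in all, crops included, and the job is handed in when it is done.

Besides the shell and the picture viewer there is one more tool, called as name([rows], argument=value, ...), one row to a line, values as JSON. move_arm: Moves the arm, as the interface text tells. Shifts and turns lie within -1 to 1; 1 stands for 1000 mm of shift or 2 pi rad of turn. Its arguments: {"type":"object","properties":{"moves":{"type":"array"},"force":{"type":"number"}},"required":["moves"]}

```bash
mkdir -p pics; cat > h.py <<'E'
import numpy as np, cv2
from workcell import bot
def grab(n,f):
    p=bot.camera_params(n); im=bot.grab_frame(n)
    cv2.imwrite(f'pics/{f}.png',cv2.cvtColor(im,cv2.COLOR_RGB2BGR)); np.savez(f'pics/{f}.npz',**{k:np.array(v) for k,v in p.items()})
    return im,p
def P(f): return dict(np.load(f'pics/{f}.npz'))
def ray(p,u,v):
    f=192/np.tan(np.radians(float(p['vertical_fov']))/2)
    R=np.array(p['R']);t=np.array(p['t'])
    d=R.T@np.array([(u-p['cx'])/f,(v-p['cy'])/f,1.]); return -R.T@t,d
def onz(p,u,v,z):
    c,d=ray(p,u,v); return c+d*(z-c[2])/d[2]
def proj(p,X):
    f=192/np.tan(np.radians(float(p['vertical_fov']))/2)
    c=np.array(p['R'])@X+np.array(p['t']); return c[0]/c[2]*f+p['cx'],c[1]/c[2]*f+p['cy']
E
python3 - <<'E'
from h import *
a,p=grab('scene','s0'); b,q=grab('top','t0')
cv2.imwrite('pics/st.png',cv2.cvtColor(cv2.resize(np.vstack([a,b]),(450,600)) if 0 else np.hstack([a,b]),cv2.COLOR_RGB2BGR)[:, :])
print(p,q); print(bot.observe())
E
```

```text
{'vertical_fov': 47.7531329948681, 'cx': 261.70260549249224, 'cy': 202.50103897223065, 'R': array([[ 0.85210922, -0.52321932,  0.01230517],
       [-0.20863418, -0.36115423, -0.9088671 ],
       [ 0.47998089,  0.77188675, -0.41690429]]), 't': array([-0.44011791,  0.20493562,  0.59066806])} {'vertical_fov': 42.47896549080348, 'cx': 247.0821920378308, 'cy': 190.64568846573135, 'R': array([[-0.01696734, -0.99982293,  0.00813786],
       [-0.99674901,  0.01627291, -0.07890886],
       [ 0.07876246, -0.00945028, -0.99684862]]), 't': array([0.08772682, 0.54640339, 1.04203985])}
{'clock': 0.1, 'qpos': array([-1.41720531,  0.52193995, -0.03632812,  1.59991728,  0.02117757,
        1.02109784, -0.11281311]), 'qd': array([ 0.00033606, -0.00187983,  0.00103971, -0.00100443, -0.00071034,
       -0.00093869, -0.00125885]), 'joint_efforts': array([ 2.23970870e-03, -9.28495431e+01,  1.98384561e+00, -3.70537376e+01,
        1.81378465e-02,  5.36376887e-03, -2.42996850e-05]), 'position': array([0.1386667 , 0.60913118, 0.23080436]), 'tool_rot': array([-3.14061533e+00,  4.80230534e-05,  2.91776583e+00]), 'force': array([ 0.65684883,  0.49998885, -0.06222345]), 'moment': array([0.00133317, 0.02059735, 0.01466466]), 'finger_force': 0.0, 'grip_width': 0.08527302834995387}
```

View pics/t0.png

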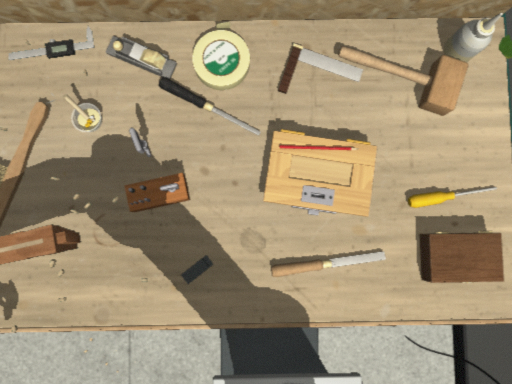

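View pics/s0.png

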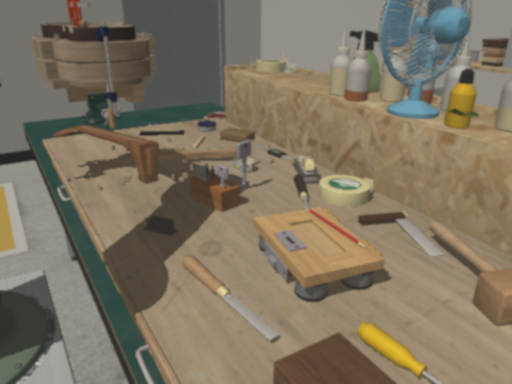

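The top view shows the block at (156,190) with a key bow near (175,185), another upright key-like object at (140,140), and the door at (320,172) with its keyhole plate at (318,196). The scene view shows bow-like objects at (243,150) and (222,168). I'll enlarge both areas.

```bash
python3 - <<'E'
import cv2,numpy as np
a=cv2.imread('pics/t0.png')[115:220,110:220];b=cv2.imread('pics/s0.png')[125:225,175:275];c=cv2.imread('pics/t0.png')[170:225,280:360]
r=lambda i,s:cv2.resize(i,None,fx=s,fy=s,interpolation=cv2.INTER_CUBIC)
A=r(a,3.6);B=r(b,3.78);C=r(c,3.6)
o=np.zeros((600,800,3),np.uint8);o[:378,:396]=A[:378];o[:378,400:778]=B;o[380:380+198,:288]=C
cv2.imwrite('pics/c1.png',o)
E
```

```text
(no output)
```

View pics/c1.png

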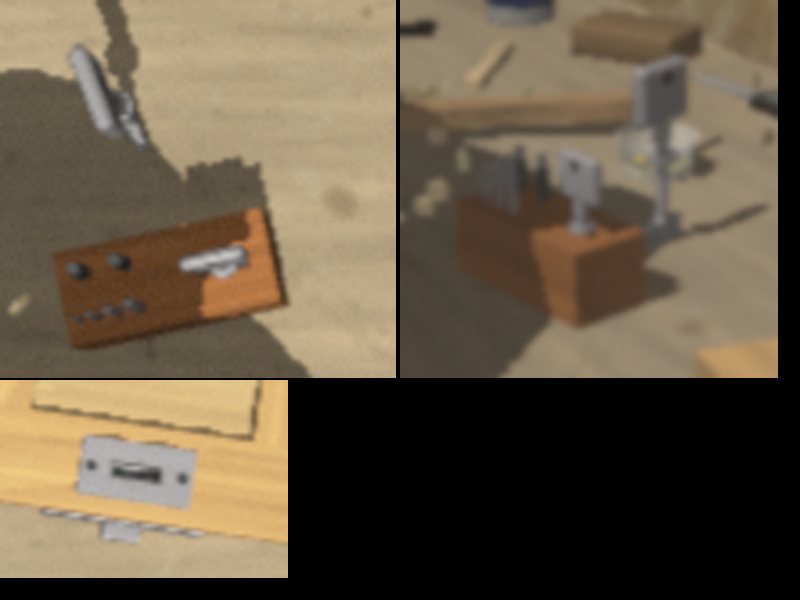

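Two upright keys: a small one in the block (top 169,187; scene 223,172) and a large one standing behind the block (top 138,140; scene 240,148). The one in the block's −y end is the smaller and fits the description.

```bash
python3 - <<'E'
from h import *
p=P('t0');s=P('s0')
T=lambda x,y:(110+x/3.6,115+y/3.6); K=lambda x,y:(280+x/3.6,170+(y-380)/3.6); S=lambda x,y:(175+(x-400)/3.78,125+y/3.78)
def tri(r1,r2):
    (c,d),(e,f)=r1,r2; A=np.stack([d,-f],1); x=np.linalg.lstsq(A,e-c,rcond=None)[0]
    a,b=c+d*x[0],e+f*x[1]; return (a+b)/2,np.linalg.norm(a-b)
a=onz(p,*T(183,265),.1);b=onz(p,*T(245,257),.1);print('bow',a,b,(a+b)/2)
print(tri(ray(p,*T(214,262)),ray(s,*S(580,178))))
c=[onz(p,*T(*x),.05) for x in [(52,255),(265,208),(287,303),(72,347)]];print('block',np.mean(c,0),c)
d=c[0]-c[1];d2=c[3]-c[2];print(np.arctan2(d[1],d[0]),np.arctan2(d2[1],d2[0]))
m=np.mean(c,0);u=(d+d2);u/=np.linalg.norm(u);print('key from block',m-.034*u)
c=[onz(p,*K(*x),.059) for x in [(85,436),(197,450),(191,507),(78,492)]];print('plate',np.mean(c,0));d=c[0]-c[1]+c[3]-c[2];print(np.arctan2(d[1],d[0]))
print('hole',onz(p,*K(136,471),.059))
print('big',onz(p,*T(93,90),.16),tri(ray(p,*T(93,90)),ray(s,*S(660,95))))
# large-key extent
E
```

```text
bow [0.54842825 0.25093723 0.1       ] [0.55231158 0.21667657 0.1       ] [0.55036992 0.2338069  0.1       ]
(array([0.55251403, 0.23587454, 0.08229577]), np.float64(0.002561240002552521))
block [0.54521394 0.267267   0.05      ] [array([0.55979645, 0.33517405, 0.05      ]), array([0.58528371, 0.21138932, 0.05      ]), array([0.5296167 , 0.19901631, 0.05      ]), array([0.50615889, 0.32348831, 0.05      ])]
1.7738583718668326 1.7570701015867545
key from block [0.55179061 0.23390913 0.05      ]
plate [ 0.53261992 -0.06865766  0.059     ]
1.4258782710188427
hole [ 0.53275995 -0.06765033  0.059     ]
big [0.63586347 0.28770801 0.16      ] (array([0.64652873, 0.30013438, 0.10259263]), np.float64(9.60457090969656e-05))
```

```bash
cat >> h.py <<'E'
from scipy.spatial.transform import Rotation as Ro
def goto(pos,yaw,o=None):
    o=o or bot.observe(); R=Ro.from_euler('xyz',o['tool_rot']); T=Ro.from_euler('xyz',[np.pi,0,yaw])
    s=R.inv().apply(np.array(pos)-o['position']); r=(R.inv()*T).as_rotvec()/(2*np.pi)
    print('shift',np.round(s,4),'turn',np.round(r,4),'pos',np.round(o['position'],4),'yaw',round(o['tool_rot'][2],3))
E
python3 - <<'E'
from h import *
goto([.551,.234,.2],1.74)
p=P('t0');T=lambda x,y:(110+x/3.6,115+y/3.6)
print([onz(p,*T(*x),.12) for x in [(75,45),(110,135)]])
E
```

```text
shift [-0.4853 -0.2742  0.0311] turn [-1.000e-04  1.000e-04  1.874e-01] pos [0.1387 0.6091 0.2308] yaw 2.918
[array([0.66835827, 0.30619098, 0.12      ]), array([0.618396  , 0.28709267, 0.12      ])]
```

move_arm([
  [[0.5, -0.485, -0.274, 0, 0, 0, 0.187], [0.5, -0.485, -0.274, 0, 0, 0, 0.187], [0.5, -0.485, -0.274, 0, 0, 0, 0.187], [0.5, -0.485, -0.274, 0, 0, 0, 0.187], [0.5, -0.485, -0.274, 0, 0, 0, 0.187]],
], force=60)

```text
clock: 0.6
position: [0.3248, 0.4395, 0.2313]
tool_rot: [-3.141, -0.0, 2.162]
force: [0.3, 1.0, 0.5]
grip_width: 0.0426
finger_force: 0.0
```

```bash
python3 - <<'E'
from h import *
goto([.551,.234,.2],1.74);print(bot.observe()['qpos'])
E
```

```text
shift [-0.2967  0.0734  0.0312] turn [-0.      0.      0.0671] pos [0.3248 0.4395 0.2313] yaw 2.162
[-1.18100648  0.4023237   0.18470304  1.81670956 -0.08985913  0.9307832
 -0.36609376]
```

move_arm([
  [[0.5, -0.29, 0.073, 0.02, 0, 0, 0.064], [0.5, -0.29, 0.073, 0.02, 0, 0, 0.064], [0.5, -0.29, 0.073, 0.02, 0, 0, 0.064], [0.5, -0.29, 0.073, 0.02, 0, 0, 0.064], [0.5, -0.29, 0.073, 0.02, 0, 0, 0.064]],
])

```text
clock: 1.1
position: [0.5111, 0.2739, 0.2144]
tool_rot: [-3.141, 0.0, 1.766]
force: [0.3, 1.4, 0.7]
grip_width: 0.0426
finger_force: 0.0
```

move_arm([
  [[0.5, -0.03, 0.0, 0.0, 0, 0, 0], [0.5, -0.03, 0, 0, 0, 0, 0]],
])

```text
clock: 1.3
position: [0.5173, 0.241, 0.2143]
tool_rot: [-3.141, 0.002, 1.759]
force: [0.9, 0.8, 0.0]
grip_width: 0.0429
finger_force: 0.0
```

```bash
python3 - <<'E'
from h import *
goto([.551,.234,.2],1.74);print(bot.observe()['qpos'])
im,p=grab('wrist','w0')
print(proj(p,np.array([.551,.234,.1])),proj(p,np.array([.551,.234,.05])))
E
```

```text
shift [-0.0132  0.0318  0.0143] turn [-0.0001  0.0003  0.0031] pos [0.5173 0.241  0.2143] yaw 1.759
[-0.77314142  0.47406574  0.32398531  1.77702378 -0.18125814  0.920934
 -0.18351935]
(np.float64(291.1665310381781), np.float64(205.78808054873463)) (np.float64(285.35934735302686), np.float64(189.49730428797076))
```

View pics/w0.png

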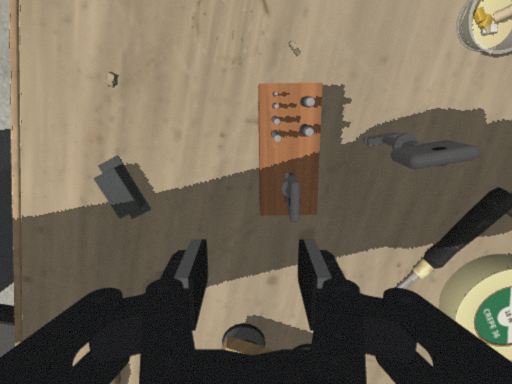

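The wrist view shows the block (260–322, 83–215) with the small key's bow at about (294,197). The large key is clear at (435,152).

```bash
python3 - <<'E'
from h import *
p=P('w0');a=cv2.imread('pics/w0.png')[160:230,250:330]
cv2.imwrite('pics/c2.png',cv2.resize(a,None,fx=8,fy=8,interpolation=cv2.INTER_CUBIC))
c=[onz(p,*x,.05) for x in [(259,83),(322,83),(317,215),(261,215)]];d=c[0]-c[3]+c[1]-c[2]
m=np.mean(c,0);u=d/np.linalg.norm(d);print(m,np.arctan2(u[1],u[0]),m-.034*u)
E
```

```text
[0.54733185 0.26967474 0.05      ] 1.7795307152456183 [0.5543774  0.23641275 0.05      ]
```

View pics/c2.png

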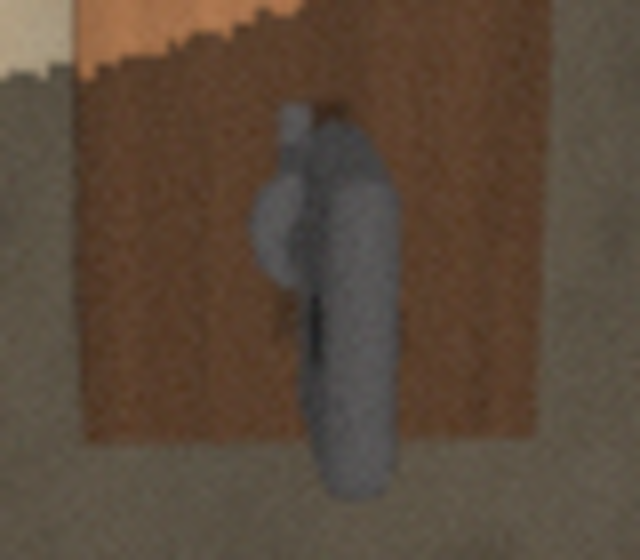

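The crop shows the bow's top running from about (295,182) to (295,222), next to the collar at (285,188).

```bash
python3 - <<'E'
from h import *
p=P('w0')
a=onz(p,295.2,183,.1);b=onz(p,294.9,221,.1);u=a-b;print(a,b,(a+b)/2,np.arctan2(u[1],u[0]))
goto([.553,.2355,.15],1.755)
E
```

```text
[0.54994471 0.25349309 0.1       ] [0.55699624 0.22153158 0.1       ] [0.55347047 0.23751234 0.1       ] 1.787943348573376
shift [-0.015   0.0345  0.0644] turn [-0.0001  0.0001  0.0011] pos [0.5163 0.2438 0.2144] yaw 1.762
```

move_arm([
  [[0.5, -0.014, 0.034, 0.05, 0, 0, -0.002], [0.5, -0.014, 0.034, 0.05, 0, 0, -0.002], [0.5, -0.014, 0.034, 0.05, 0, 0, -0.002], [0.5, -0.014, 0.034, 0.05, 0, 0, -0.002]],
])

```text
clock: 1.75
position: [0.5513, 0.2396, 0.1651]
tool_rot: [-3.141, -0.0, 1.779]
force: [-0.8, 0.7, 0.3]
grip_width: 0.043
finger_force: 0.0
```

```bash
python3 - <<'E'
from h import *
goto([.553,.236,.066],1.775)
E
```

```text
shift [-0.0039  0.0009  0.0991] turn [-0.     -0.      0.0006] pos [0.5513 0.2396 0.1651] yaw 1.779
```

move_arm([
  [[0.5, -0.004, 0.001, 0.04, 0, 0, 0], [0.5, -0.004, 0.001, 0.07, 0, 0, 0], [0.5, -0.004, 0.001, 0.098, 0, 0, 0], [0.5, -0.004, 0.001, 0.098, 0, 0, 0], [0.3, -0.004, 0.001, 0.098, 0, 0, 0]],
])

```text
clock: 2.25
position: [0.5538, 0.2357, 0.0681]
tool_rot: [3.141, -0.0, 1.779]
force: [-0.3, 0.3, 0.8]
grip_width: 0.0294
finger_force: 0.0
```

move_arm([
  [[0.15, 0, 0, 0, 0, 0, 0], [0, 0, 0, 0, 0, 0, 0], [0, 0, 0, 0, 0, 0, 0], [0, 0, 0, 0, 0, 0, 0]],
], force=60)

```text
clock: 2.65
position: [0.5545, 0.2357, 0.0687]
tool_rot: [3.139, -0.001, 1.778]
force: [-1.8, 0.8, 11.9]
grip_width: 0.0072
finger_force: 59.7
```

move_arm([
  [[0, 0, 0, -0.03, 0, 0, 0], [0, 0, 0, -0.06, 0, 0, 0], [0, 0, 0, -0.09, 0, 0, 0], [0, 0, 0, -0.11, 0, 0, 0], [0, 0, 0, -0.11, 0, 0, 0]],
], force=90)

```text
clock: 3.15
position: [0.5551, 0.2357, 0.1805]
tool_rot: [3.136, -0.002, 1.778]
force: [0.5, -0.3, -1.1]
grip_width: 0.0067
finger_force: 89.0
```

```bash
python3 - <<'E'
from h import *
o=bot.observe();print(o['qpos'],o['grip_width'],o['finger_force'])
goto([.533,-.068,.178],1.426)
im,p=grab('wrist','w1')
pt=np.array([.5535,.2355,0]);print([proj(p,pt+[0,0,z]) for z in (.21,.16,.119)])
cv2.imwrite('pics/c3.png',cv2.resize(cv2.cvtColor(im,cv2.COLOR_RGB2BGR)[180:360,170:350],None,fx=3,fy=3,interpolation=cv2.INTER_CUBIC))
E
```

```text
[-0.70987967  0.56121459  0.30632174  1.72730749 -0.2104906   0.87958324
 -0.10651344] 0.006659435221698189 88.95996674895287
shift [-0.2926 -0.0841  0.0015] turn [ 0.0008 -0.0004  0.056 ] pos [0.5551 0.2357 0.1805] yaw 1.778
[(np.float64(248.7828801815432), np.float64(289.0059841506408)), (np.float64(249.26748155677814), np.float64(237.43895748408917)), (np.float64(249.50431976331242), np.float64(212.2367134622179))]
```

View pics/c3.png

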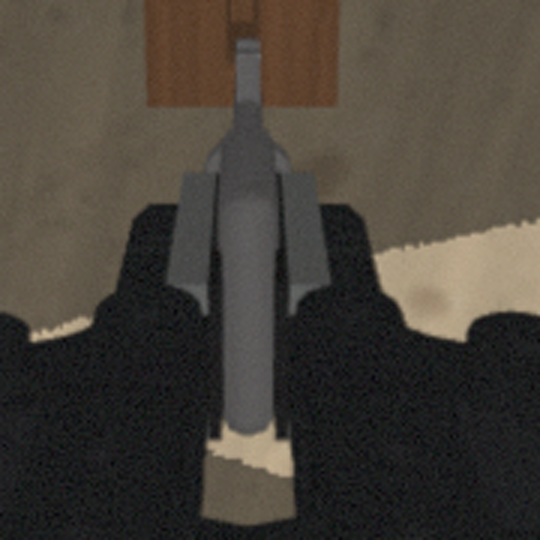

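The key is held straight: bow at (252,280), bit's far end at about (252,193). It's centred between the fingers.

```bash
python3 - <<'E'
from h import *
p=P('w1');o=bot.observe();R=Ro.from_euler('xyz',o['tool_rot']);t=o['position']
# points in tool frame: grip at z=-.019 ; tip at +.060
for k in (-.004,-.002,0,.002,.004):
    f=lambda x,y,z:np.round(proj(p,t+R.apply([k+x,y,z])),1)
    print(k,'bowtop near',f(-.014,0,-.034),'bittop far',f(.013,0,.046),f(.013,0,.055),'collar L/R',f(0,-.008,.012),f(0,.008,.012))
E
```

```text
-0.004 bowtop near [250.6 332.7] bittop far [250.9 205.8] [250.9 201.4] collar L/R [235.5 249.9] [266.1 249.9]
-0.002 bowtop near [250.6 328.5] bittop far [250.9 202.7] [250.9 198.4] collar L/R [235.4 246.4] [266.2 246.4]
0 bowtop near [250.6 324.2] bittop far [250.9 199.6] [250.9 195.4] collar L/R [235.4 242.9] [266.2 242.8]
0.002 bowtop near [250.6 319.9] bittop far [250.9 196.4] [250.9 192.3] collar L/R [235.3 239.3] [266.3 239.3]
0.004 bowtop near [250.6 315.6] bittop far [250.9 193.2] [250.9 189.3] collar L/R [235.2 235.8] [266.3 235.7]
```

```bash
python3 - <<'E'
from h import *
goto([.526,-.118,.165],1.426)
E
```

```text
shift [-0.3401 -0.1006  0.0129] turn [ 0.0005 -0.0003  0.0561] pos [0.5543 0.2355 0.1787] yaw 1.778
```

move_arm([
  [[0, -0.34, -0.1, 0.0, 0, 0, 0.056], [0, -0.34, -0.1, 0.0, 0, 0, 0.056], [0, -0.34, -0.1, 0.0, 0, 0, 0.056], [0, -0.34, -0.1, 0, 0, 0, 0.056], [0, -0.34, -0.1, 0, 0, 0, 0.056]],
])

```text
clock: 3.7
position: [0.5332, -0.0158, 0.1762]
tool_rot: [-3.141, 0.0, 1.427]
force: [1.6, -0.4, -1.2]
grip_width: 0.0065
finger_force: 88.9
```

```bash
python3 - <<'E'
from h import *
goto([.526,-.118,.165],1.426)
E
```

```text
shift [-0.1021  0.0076  0.0113] turn [-0.0001  0.      0.0001] pos [ 0.5332 -0.0158  0.1762] yaw 1.427
```

move_arm([
  [[0, -0.09, 0.007, 0.0, 0, 0, 0], [0, -0.09, 0.007, 0.0, 0, 0, 0], [0, -0.09, 0.007, 0.0, 0, 0, 0], [0, -0.09, 0.007, 0, 0, 0, 0], [0, -0.09, 0.007, 0, 0, 0, 0]],
])

```text
clock: 4.2
position: [0.528, -0.1032, 0.1762]
tool_rot: [-3.141, -0.0, 1.427]
force: [0.0, 0.1, -1.9]
grip_width: 0.0066
finger_force: 88.9
```

```bash
python3 - <<'E'
from h import *
o=bot.observe();print(o['position'],o['tool_rot'],o['qpos'])
im,p=grab('wrist','w2')
u,v=proj(p,np.array([.533,-.068,.059]));print(u,v)
x0,y0=int(u)-70,int(v)-70;print(x0,y0)
cv2.imwrite('pics/c4.png',cv2.resize(cv2.cvtColor(im,cv2.COLOR_RGB2BGR)[max(y0,0):y0+140,x0:x0+140],None,fx=4,fy=4,interpolation=cv2.INTER_CUBIC))
E
```

```text
[ 0.52795812 -0.10317811  0.1762388 ] [-3.14093806e+00 -3.68108737e-04  1.42746469e+00] [-0.22184574  0.48843764  0.41674138  1.9005642  -0.26654842  0.80736054
  0.1941831 ]
252.41068219412344 146.3376037973307
182 76
```

View pics/c4.png

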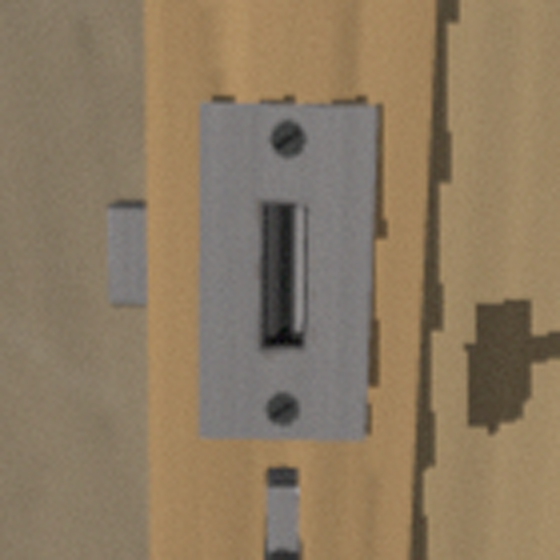

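The crop shows the plate at (199–378, 103–438) with the slot centred at (284,275), which is full-frame (253,144.8). The key's bit shows below it at crop (283,475).

```bash
python3 - <<'E'
from h import *
p=P('w2');W=lambda x,y:onz(p,182+x/4,76+y/4,.059)
h=W(284,275);print('hole',h,'ends',W(284,203),W(284,347))
c=[W(*x) for x in [(199,103),(378,103),(367,438),(200,438)]];print('plate',np.mean(c,0));d=c[0]-c[3]+c[1]-c[2];print(np.arctan2(d[1],d[0]))
d=W(288,138)-W(282.5,408);print('screws',np.arctan2(d[1],d[0]),(W(288,138)+W(282.5,408))/2)
o=bot.observe();R=Ro.from_euler('xyz',o['tool_rot']);t=o['position'];t=np.array([.52796,-.10318,.17624])
for k in (0,.002): print([np.round(proj(p,t+R.apply([k+.013,y,z])),1) for y in(0,.001) for z in(.0487,.058)])
print('key bit obs',182+283/4,76+470/4)
E
```

```text
hole [ 0.53363966 -0.0668293   0.059     ] ends [ 0.53563652 -0.05302976  0.059     ] [ 0.53158022 -0.08106134  0.059     ]
plate [ 0.53396937 -0.06717667  0.059     ]
1.412540594341168
screws 1.406927336290035 [ 0.53381449 -0.06723318  0.059     ]
[array([252.4, 199.1]), array([252.4, 194.8]), array([254.1, 199.1]), array([254. , 194.8])]
[array([252.4, 196. ]), array([252.4, 191.8]), array([254.1, 195.9]), array([254. , 191.8])]
key bit obs 252.75 193.5
```

```bash
python3 - <<'E'
from h import *
goto([.5335,-.068,.13],1.412)
E
```

```text
shift [0.0354 0.0004 0.0463] turn [-0.0001 -0.0001  0.0025] pos [ 0.5281 -0.103   0.1763] yaw 1.428
```

move_arm([
  [[0, 0.0355, 0.0005, 0.0, 0, 0, 0.0025], [0, 0.0355, 0.0005, 0.02, 0, 0, 0.0025], [0, 0.0355, 0.0005, 0.044, 0, 0, 0.0025], [0, 0.0355, 0.0005, 0.044, 0, 0, 0.0025], [0, 0.0355, 0.0005, 0.044, 0, 0, 0.0025]],
])

```text
clock: 4.75
position: [0.5336, -0.0687, 0.1329]
tool_rot: [-3.141, 0.0, 1.411]
force: [-0.6, 1.0, -0.8]
grip_width: 0.0065
finger_force: 88.9
```

```bash
python3 - <<'E'
from h import *
goto([.5335,-.068,.115],1.412);print(bot.observe()['force'])
im,p=grab('scene','s1');u,v=proj(p,np.array([.5335,-.067,.07]));x0,y0=int(u)-40,int(v)-45;print(x0,y0)
cv2.imwrite('pics/c5.png',cv2.resize(cv2.cvtColor(im,cv2.COLOR_RGB2BGR)[y0:y0+75,x0:x0+80],None,fx=8,fy=8,interpolation=cv2.INTER_CUBIC))
E
```

```text
shift [ 0.0006 -0.0002  0.0179] turn [-0.0001  0.     -0.0001] pos [ 0.5336 -0.0687  0.1329] yaw 1.411
[-0.59665844  0.99547898 -0.7880208 ]
250 188
```

View pics/c5.png

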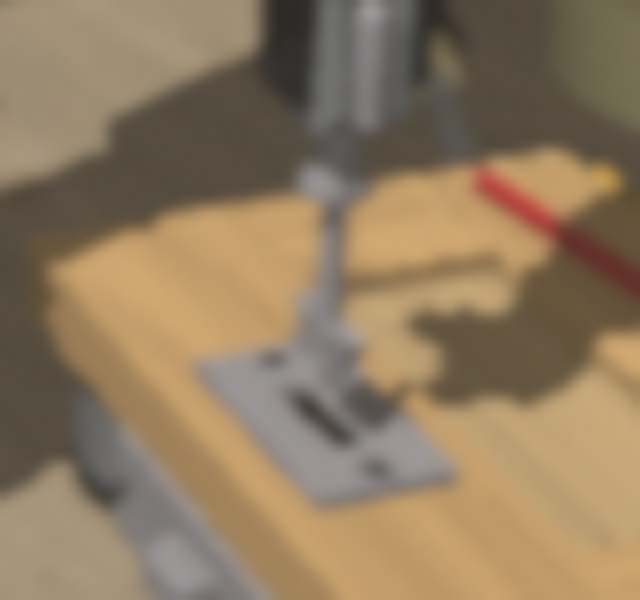

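The scene crop shows the bit hanging about 10 mm above the slot and lined up with it. Going in.

move_arm([
  [[0, 0.0006, 0, 0.006, 0, 0, 0], [0, 0.0006, 0, 0.011, 0, 0, 0], [0, 0.0006, 0, 0.015, 0, 0, 0], [0, 0.0006, 0, 0.019, 0, 0, 0], [0, 0.0006, 0, 0.021, 0, 0, 0]],
])

```text
clock: 5.3
position: [0.5336, -0.0686, 0.1112]
tool_rot: [-3.141, 0.0, 1.411]
force: [-0.3, -0.8, -0.9]
grip_width: 0.0065
finger_force: 88.9
```

```bash
python3 - <<'E'
from h import *
o=bot.observe();print(o['position'],o['force'],o['moment'],o['tool_rot'])
E
```

```text
[ 0.53357507 -0.06863751  0.11121269] [-0.27178142 -0.76903063 -0.86524653] [-0.04856913 -0.0630265   0.03390686] [-3.14120271e+00  9.13876549e-05  1.41052351e+00]
```

The bit went about 10 mm into the slot with no force. Continuing to the levers.

move_arm([
  [[0, 0, 0, 0.003, 0, 0, 0], [0, 0, 0, 0.006, 0, 0, 0], [0, 0, 0, 0.009, 0, 0, 0], [0, 0, 0, 0.012, 0, 0, 0], [0, 0, 0, 0.014, 0, 0, 0]],
])

```text
clock: 5.8
position: [0.5338, -0.0686, 0.0974]
tool_rot: [3.141, 0.0, 1.411]
force: [0.7, -0.4, 0.2]
grip_width: 0.0069
finger_force: 89.2
```

move_arm([
  [[0, 0, 0, 0.002, 0, 0, 0], [0, 0, 0, 0.003, 0, 0, 0], [0, 0, 0, 0.004, 0, 0, 0]],
])

```text
clock: 6.1
position: [0.5343, -0.0687, 0.0948]
tool_rot: [3.14, -0.001, 1.41]
force: [-6.9, 1.7, 42.1]
grip_width: 0.0067
finger_force: 95.5
```

move_arm([
  [[0, 0, 0, -0.001, 0, 0, 0.0], [0, 0, 0, -0.001, 0, 0, 0.012], [0, 0, 0, -0.001, 0, 0, 0.024], [0, 0, 0, -0.001, 0, 0, 0.024]],
])

```text
clock: 6.5
position: [0.5334, -0.0685, 0.0945]
tool_rot: [-3.141, 0.0, 1.259]
force: [-1.4, 0.4, 0.8]
grip_width: 0.0066
finger_force: 89.3
```

move_arm([
  [[0, 0, 0, 0.001, 0, 0, 0], [0, 0, 0, 0.001, 0, 0, 0], [0, 0, 0, 0.001, 0, 0, -0.012], [0, 0, 0, 0.001, 0, 0, -0.024], [0, 0, 0, 0.001, 0, 0, -0.024]],
])

```text
clock: 7.0
position: [0.5335, -0.0686, 0.0934]
tool_rot: [-3.141, -0.0, 1.413]
force: [-0.1, 0.7, -3.7]
grip_width: 0.0067
finger_force: 88.6
```

move_arm([
  [[0, 0, 0, 0.001, 0, 0, 0.012], [0, 0, 0, 0.0015, 0, 0, 0.024], [0, 0, 0, 0.002, 0, 0, 0.024], [0, 0, 0, 0.002, 0, 0, 0.012], [0, 0, 0, 0.002, 0, 0, 0]],
])

```text
clock: 7.5
position: [0.5336, -0.0687, 0.0915]
tool_rot: [-3.141, 0.0, 1.415]
force: [-1.7, -0.4, -2.4]
grip_width: 0.0068
finger_force: 88.8
```

move_arm([
  [[0, 0, 0, 0.001, 0, 0, 0], [0, 0, 0, 0.002, 0, 0, 0], [0, 0, 0, 0.003, 0, 0, 0], [0, 0, 0, 0.004, 0, 0, 0]],
])

```text
clock: 7.9
position: [0.5337, -0.0686, 0.0875]
tool_rot: [-3.141, 0.0, 1.41]
force: [-2.4, 0.2, 1.8]
grip_width: 0.0065
finger_force: 89.5
```

move_arm([
  [[0, 0, 0, 0.002, 0, 0, 0], [0, 0, 0, 0.004, 0, 0, 0], [0, 0, 0, 0.006, 0, 0, 0], [0, 0, 0, 0.008, 0, 0, 0], [0, 0, 0, 0.009, 0, 0, 0]],
])

```text
clock: 8.4
position: [0.5337, -0.0686, 0.0784]
tool_rot: [-3.141, -0.0, 1.411]
force: [-3.2, 1.7, 4.6]
grip_width: 0.0067
finger_force: 89.7
```

move_arm([
  [[0, 0, 0, 0.001, 0, 0, 0], [0, 0, 0, 0.0015, 0, 0, 0], [0, 0, 0, 0.0015, 0, 0, 0]],
])

```text
clock: 8.7
position: [0.5338, -0.0686, 0.0777]
tool_rot: [3.141, -0.0, 1.41]
force: [-7.9, 2.1, 17.8]
grip_width: 0.0068
finger_force: 92.2
```

Home: the collar is at the expected height with an 18 N reaction. Now the turn.

move_arm([
  [[0, 0, 0, -0.0003, 0, 0, 0.02], [0, 0, 0, -0.0003, 0, 0, 0.04], [0, 0, 0, -0.0003, 0, 0, 0.06], [0, 0, 0, -0.0003, 0, 0, 0.08], [0, 0, 0, -0.0003, 0, 0, 0.08]],
], force=110)

```text
clock: 9.2
position: [0.5335, -0.0683, 0.0777]
tool_rot: [-3.141, 0.0, 0.904]
force: [-8.0, 2.6, 16.7]
grip_width: 0.0063
finger_force: 109.4
```

```bash
python3 - <<'E'
from h import *
o=bot.observe();print(o['position'],o['force'],o['moment'],o['qpos'])
E
```

```text
[ 0.53345213 -0.0683498   0.07773898] [-8.02221658  2.60995323 16.66152968] [0.73692096 2.05612503 0.10192445] [-0.3163326   0.66717341  0.47061205  1.96587219 -0.50056046  0.62489653
 -0.18564342]
```

move_arm([
  [[0, 0, 0, 0, 0, 0, 0.02], [0, 0, 0, 0, 0, 0, 0.04], [0, 0, 0, 0, 0, 0, 0.06], [0, 0, 0, 0, 0, 0, 0.08], [0, 0, 0, 0, 0, 0, 0.1]],
])

```text
clock: 9.7
position: [0.5331, -0.068, 0.0777]
tool_rot: [-3.14, 0.001, 0.275]
force: [-9.5, 5.2, 17.4]
grip_width: 0.0066
finger_force: 109.7
```

```bash
python3 - <<'E'
from h import *
o=bot.observe();print(o['position'],o['force'],o['moment'],o['qpos'])
E
```

```text
[ 0.53314573 -0.06796702  0.07774947] [-9.52522038  5.220938   17.36209807] [1.41283054 2.73227768 0.31737993] [-0.4243072   0.7176664   0.63685929  1.97134577 -0.67675843  0.67687698
 -0.65146814]
```

move_arm([
  [[0, 0, 0, 0, 0, 0, 0.015], [0, 0, 0, 0, 0, 0, 0.03], [0, 0, 0, 0, 0, 0, 0.045], [0, 0, 0, 0, 0, 0, 0.055], [0, 0, 0, 0, 0, 0, 0.055]],
])

```text
clock: 10.2
position: [0.5331, -0.0677, 0.0777]
tool_rot: [-3.14, 0.002, -0.067]
force: [-10.5, 7.5, 20.8]
grip_width: 0.0064
finger_force: 110.3
```

```bash
python3 - <<'E'
from h import *
o=bot.observe();print(o['position'],o['force'],o['moment'],o['qpos'])
E
```

```text
[ 0.53309303 -0.06766791  0.07768517] [-10.53894008   7.53517014  20.84935268] [1.92937751 2.79882364 0.2108962 ] [-0.47877079  0.75286272  0.72573983  1.97374168 -0.76737011  0.71480693
 -0.91185607]
```

move_arm([
  [[0, 0, 0, 0, 0, 0, 0.008], [0, 0, 0, 0, 0, 0, 0.016], [0, 0, 0, 0, 0, 0, 0.016]],
])

```text
clock: 10.5
position: [0.5332, -0.0675, 0.0777]
tool_rot: [-3.14, 0.002, -0.166]
force: [-11.9, 7.5, 22.1]
grip_width: 0.0067
finger_force: 111.0
```

```bash
python3 - <<'E'
from h import *
o=bot.observe();print(o['position'],o['force'],o['moment'],o['tool_rot'])
E
```

```text
[ 0.53317761 -0.06754994  0.07771879] [-11.87025505   7.52562156  22.11242468] [1.93220889 2.73883201 0.97136756] [-3.14012724e+00  1.67043039e-03 -1.66284093e-01]
```

The moment jumped to about 1 N m at 1.58 rad, so the key is at the stop. Checking the bolt.

```bash
python3 - <<'E'
from h import *
a,p=grab('scene','s2');b,q=grab('top','t2')
A=cv2.imread('pics/s0.png')[190:280,235:335];B=cv2.imread('pics/s2.png')[190:280,235:335];C=cv2.imread('pics/t2.png')[170:225,280:360];D=cv2.imread('pics/t0.png')[170:225,280:360]
r=lambda i,s:cv2.resize(i,s,interpolation=cv2.INTER_CUBIC)
cv2.imwrite('pics/c6.png',np.vstack([np.hstack([r(A,(400,330)),r(B,(400,330))]),np.hstack([r(D,(400,270)),r(C,(400,270))])]))
o=bot.observe();print(o['moment'],o['tool_rot'],o['force'])
E
```

```text
[1.8415904  2.70613936 0.91444758] [-3.14014403e+00  1.67698887e-03 -1.64527920e-01] [-10.42140636   6.69380153  21.22763879]
```

View pics/c6.png

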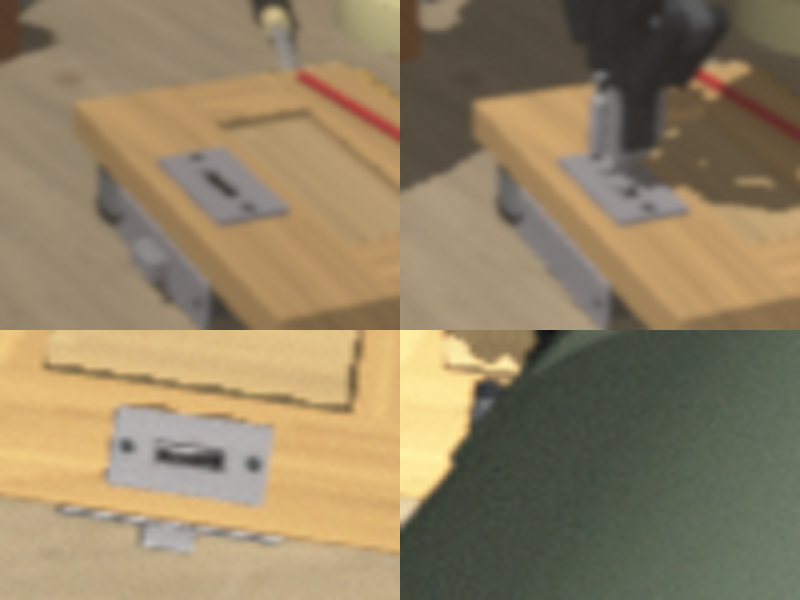

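In the before/after crops the bolt, which stuck out at (150,255), is now flush with the forend, and the collar sits on the plate. Handing in.

```bash
python3 -c "
from workcell import bot
print(bot.job_done())"
```

```text
the job is handed in; nothing more can be done
None
```

The smaller key is fully home in the door's keyhole and turned clockwise to the stop, the latch bolt is drawn in flush, and the arm is still gripping and holding it; the job is handed in (about 10.6 s used).

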